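Stop a slide warmer rocking with a wedge

TASK

The slide warmer on the bench rocks because its front right foot (as you face its control panel) is too short. With closed fingertips, push the wooden wedge along the table, thin end first, under that foot until it is just snug, without picking anything up, shoving the warmer out of place or jacking its corner up. Then press down firmly (about 10 N) on the warmer's top right over that foot to check that it no longer gives, and leave the wedge there, with the warmer level and everything else undisturbed.

Things in the scene. Friction and masses are not known exactly. Their poses are not given: they have to be found in the camera images.
- warmer: Slide warmer, 1 kg: flat white case 120 x 180 mm (x, y), metal hot plate on top (z = 50 mm) with three fixed slides, black control panel on its front (-x) face. Origin under its centre at table level; x to its back, y to its left. Case underside at z = 14 mm; below it only four round feet, 18 mm across, at x = +-45, y = +-75 mm, 14 mm tall but for the front right one.
- foot_spot (a point): Point at table level right under the centre of the short front right foot (x = -45, y = -75 mm on the warmer). That foot is 3.5 to 6.5 mm shorter than the others, how much is not known beforehand: at rest the warmer stands level on the other three and it hangs clear of the table.
- warmer_corner (a point): Point on the warmer's top, 50 mm above the table when level, right over the short foot; no slides or dish within 30 mm. Press here. Without the wedge 2 to 6 N rocks this corner down by 3.5 to 6.5 mm until the short foot meets the table; it comes back when let go.
- wedge: Plain wooden wedge 70 x 36 mm (x, y), 16 g, flat on the table before the short foot, thin end about towards it: 2 mm tall at the thin end (+x), rising evenly to 11 mm at the thick end (-x), an upright face. Origin under its centre. It slides with under 1 N; once it fills the gap the push rises past 3 N, and pushed on it would lift the corner or shift the warmer. Friction keeps it in.
- wedge_tip (a point): Middle of the wedge's thin edge, at table level.
- wedge_butt (a point): Middle of the wedge's thick end face, 5.5 mm above the table.
- petri_dish: Clear petri dish, 60 mm across, 15 mm tall, standing loose on the warmer's plate at the back left. Origin under its centre. Leave it there.
- eraser: Eraser 22 x 48 x 12 mm lying on the table in front of the warmer, left of the wedge. Bystander.
- tape_roll: Roll of label tape, 56 mm across, 18 mm tall, lying right of the wedge. Bystander.
- tweezers: Steel tweezers, 122 mm long (y), 8 mm tall, lying at the right of the warmer. Bystander.
- cover_glass_box: Small white box 31 x 63 x 23 mm on the table in front of the microscope. Bystander.
- immersion_oil: Small bottle with a black cap, 30 mm across, 72 mm tall, right of the microscope's foot. Bystander.
Mind the look-alikes: they are no part of the job. Leave any turquoise look-alike of the petri_dish alone.

How it is judged:
By the outcome, as a careful person would: the job done as asked, in the order asked, and still so for the second after the job is handed in, with the robot touching nothing.
It also fails if it takes over 38 s, if anything falls off the work surface, if the arm or the gripper's body presses on something with over 40 N, if the wrist force passes 120 N, or if a joint passes its speed limit or range.

ROBOT

A 7-joint arm with a two-finger parallel gripper is mounted at the origin on a cart in front of the work surface, level with it; the furniture and walls round the work are solid. World frame = base frame: x ahead of the robot, y to its left, z up, the work surface at z = 0. Lengths are in m, angles in degrees, forces in N, time in s.
With the tool pointing down it reaches from about 0.425 to 0.8 m from the base axis. Payload 8.3 kg.
Tool frame: the origin (TCP) lies on the centre line of the jaws, within the pads' length; the fingertips stand 25 mm ahead of it and the grasp point (between the pads) lies 6 mm ahead of it; z points along the fingers, y is the line along which they close (so a half turn about z gives the same grasp; the last joint's range is limited). The gripper opens to 85 mm and grips with 20 to 120 N. Pads are 22 mm wide; open, the fingers measure 114 mm over their backs; the gripper's body (76 mm by 85 mm) begins 54 mm behind the grasp point. The pads swing forward as they close: fully open they stand 13 mm farther back than shut.
Start: joints at [70.881, 21.967, 0.94, 78.501, -0.361, 79.538, -2.664], TCP at [0.167, -0.602, 0.256] pointing down, gripper open.
Joint ranges: [-169.22, 169.22], [-14.56, 117.87], [-87.37, 89.26], [10.42, 133.3], [-82.24, 262.24], [0.94, 117.77], [-172.7, 172.7]. Speed limits (degrees/s): [136.94, 136.94, 172.46, 172.46, 180, 180, 180].

INTERFACE

Orientations are given as a 3x3 rotation matrix whose columns are the frame's x, y, z axes.
In Python, from station import state, cams, job gives the robot as it stands.
- The arm moves only by the tool move_arm, never from a script. Its arguments are lists of equal length, an entry for each row: "linear": the shift along the tool's x, y, z normalised to -1 to 1, where 1 is 0.3 m, a list of three; "dr": the turn, a rotation vector about the tool's x, y, z normalised to -1 to 1, where 1 is pi/2 rad, a list of three. In form: {"linear": [[x, y, z], ...], "dr": [[rx, ry, rz], ...]}. A call has exactly 8 rows; each row is the pose to reach, as a shift and turn from the pose commanded when the call began, along the tool's axes at that moment; what a row does not reach only later rows make up. A row lasts 1/10 s, in which the tool goes at most 50 mm and 8.59 degrees, less where a joint would pass 70% of its speed; a pose out of reach is approached as far as the arm can. A call with a number of a shift or a turn outside -1 to 1 is refused whole. A call with a gripper value outside its range is refused whole. "gripper" is the opening, from 0 (shut) to 1 (fully open), set as the call begins (left out, the last holds). The fingers move at their own pace and stop on an object; "squeeze" is the grip in N (left out, the last holds). Time passes only in rows, so rows that repeat a pose let the fingers close, or fill a call up. It gives the time, the measured TCP pose, the force, the opening and the grip force at its end, in the units of the state.
- state(): the state, without advancing time (a new reading comes with each control period).
- cams.capture(name): name is "scene" or "top"; returns a dict with "frame" (480x640x3 uint8, blue, green, red), "z_map" (480x640 float32, m along the optical axis (not along the pixel's ray), 0 where there is no reading), "fx", "fy", "cx", "cy" (pixels), "k1" (the pictures are not rectified: a ray, as slopes to the right and down, at radius r is drawn at 1 + k1 r^2 times it, then the intrinsics apply), "R" (3x3) and "t" (3): a world point X has camera coordinates R X + t. Camera axes: x right, y down, z forward; pixel columns grow to the right and rows downward; lengths in m; the calibration is good to about 2 mm. A picture is of the moment at which its call begins.
- job.job_done(): hands the job in; it is judged then, once.
The state is a dict: "time": time; "joint_pos": joint angles; "qd": joint speeds; "tau": joint torques, N m; "position": TCP position; "eef_rot": TCP orientation; "ft_force": force on the tool from outside, world axes, zero at the start; "ft_torque": the same for the moment, N m; "grip_width": finger opening in m; "gripper_force": force on a finger pad.
Only numpy, scipy, OpenCV 4.12 (cv2) and the standard library are available. Lean on these libraries where they do the work, as an engineer would, in place of code of your own. Each camera call takes 0.05 s, during which the arm holds its last target. There are 200 camera calls.

## Working session

There is one attempt and no reset: what is moved stays moved. The work goes in short steps, Python scripts to look and compute and a tool call to move; the robot and the scene stay as the last step left them, time stands still between calls to the robot, and variables do not carry over. Pictures are saved under pics/ and viewed, at most 10 in all, crops included, and the job is handed in when it is done.

Besides the shell and the picture viewer there is one more tool, called after ">>>" as a command line: name --argument value ..., lists and objects as JSON in quotes. move_arm: Moves the arm, as the interface text tells. Scaled input: -1 to 1 covers 0.3 m each way for a shift and pi/2 rad each way for a turn. Its arguments: {"type":"object","properties":{"linear":{"type":"array"},"dr":{"type":"array"},"gripper":{"type":"number"},"squeeze":{"type":"number"}},"required":["linear","dr"]}

```bash
mkdir -p pics; ls
cat > h.py <<'E'
import numpy as np, cv2
from station import state, cams, job
def grab(n):
    c=cams.capture(n); c['R']=np.array(c['R']); c['t']=np.array(c['t']); return c
def ray(c,u,v):
    x=(u-c['cx'])/c['fx']; y=(v-c['cy'])/c['fy']; a,b=x,y
    for _ in range(10):
        s=1+c['k1']*(a*a+b*b); a,b=x/s,y/s
    return a,b
def plane(c,u,v,z):
    a,b=ray(c,u,v); d=c['R'].T@np.array([a,b,1.]); o=-c['R'].T@c['t']
    return o+d*(z-o[2])/d[2]
def depth(c,u,v):
    a,b=ray(c,u,v); Z=c['z_map'][int(v),int(u)]
    return c['R'].T@(np.array([a,b,1.])*Z-c['t'])
def proj(c,X):
    p=c['R']@np.array(X)+c['t']; a,b=p[:2]/p[2]; s=1+c['k1']*(a*a+b*b)
    return np.array([c['fx']*a*s+c['cx'],c['fy']*b*s+c['cy']])
E
python3 - <<'E'
from h import *
for n in('scene','top'):
    c=grab(n); cv2.imwrite(f'pics/{n}1.png',c['frame']); np.save(f'{n}1.npy',c,allow_pickle=True)
    print(n,-c['R'].T@c['t'],c['fx'],c['k1'],c['R'].round(2).tolist())
s=state();print(s)
E
```

```text
pics
scene [0.13669087 0.63306824 0.74945742] 495.7142468968859 -0.06434351187375209 [[-0.71, -0.71, -0.02], [-0.54, 0.55, -0.64], [0.46, -0.44, -0.77]]
top [0.48952396 0.21353737 0.97367746] 480.53828637029767 0.00843901782686525 [[0.0, -1.0, 0.0], [-1.0, -0.0, -0.07], [0.07, -0.0, -1.0]]
{'time': 0.1, 'joint_pos': array([70.88078223, 22.00955706,  0.93825442, 78.55478627, -0.36270254,
       79.53721121, -2.66531281]), 'qd': array([ 0.05495621, -0.19334071,  0.06149401, -0.25150499,  0.04958194,
       -0.01420137, -0.06382455]), 'tau': array([ 4.26340179e-03, -6.29127145e+01,  8.48018043e-01, -3.72754240e+01,
        1.67423888e-02,  1.06329907e-02,  4.63189440e-05]), 'position': array([ 0.16712408, -0.60182392,  0.25539232]), 'eef_rot': array([[ 9.63548591e-01,  2.67532999e-01, -4.55385501e-04],
       [ 2.67533387e-01, -9.63547155e-01,  1.66331766e-03],
       [ 6.20695796e-06, -1.72451821e-03, -9.99998513e-01]]), 'ft_force': array([ 0.56088971, -0.01113129,  0.04221207]), 'ft_torque': array([ 0.08893695, -0.01045157, -0.01503522]), 'gripper_force': 0.0, 'grip_width': 0.0852757085517391}
```

View pics/scene1.png

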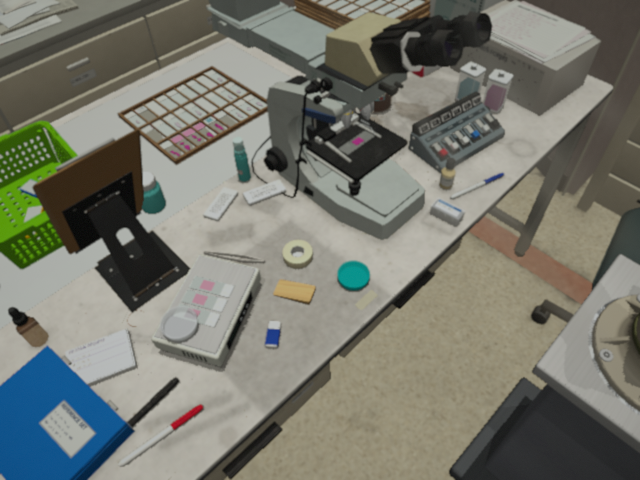

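View pics/top1.png

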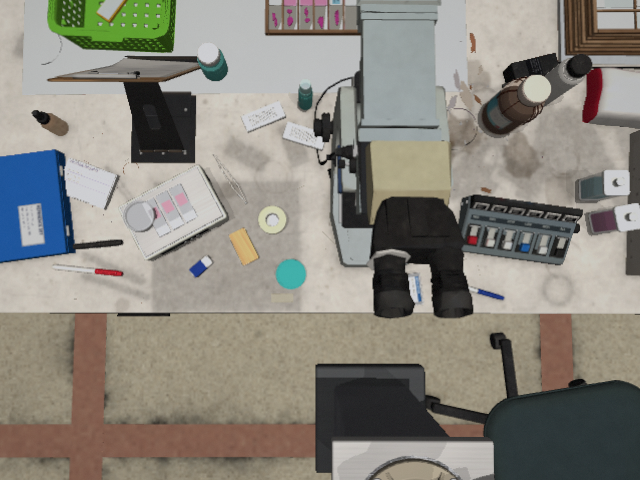

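The top picture shows:
- warmer at about (175,212), with its front right corner at about (227,216)
- wedge (orange) at (244,246)
- tape at (272,220)
- eraser at (201,266)
- tweezers at (230,178)
- clear petri dish on the plate at (140,214)

The turquoise dish at (291,274) is the look-alike. Next I measure the wedge and the warmer.

Run:
```python
from h import *
C={n:np.load(f'{n}1.npy',allow_pickle=True).item() for n in('scene','top')}
for n,roi in(('top',(210,215,280,280)),('scene',(255,265,335,315))):
    c=C[n]; hsv=cv2.cvtColor(c['frame'],cv2.COLOR_BGR2HSV)
    m=cv2.inRange(hsv,(10,80,120),(28,255,255)); k=np.zeros_like(m); x0,y0,x1,y1=roi; k[y0:y1,x0:x1]=m[y0:y1,x0:x1]
    cs=cv2.findContours(k,0,2)[0]; q=max(cs,key=cv2.contourArea)
    P=np.array([plane(c,u,v,.005)[:2] for u,v in q[:,0].astype(float)])
    r=cv2.minAreaRect((P*1000).astype(np.float32)); print(n,'wedge',r,cv2.boxPoints(r).round(1).tolist())
    b=cv2.boxPoints(cv2.minAreaRect(q)); print(b.round().tolist())
    pts=np.argwhere(k>0); D=np.array([depth(c,u,v) for v,u in pts]); 
    A=np.c_[D[:,:2],np.ones(len(D))]; s=np.linalg.lstsq(A,D[:,2],rcond=None)[0]; print('slope',s, 'zrange',np.percentile(D[:,2],[2,50,98]))
c=C['top']
# warmer top by height
H=np.zeros((480,640),np.float32)
pts=[]
for v in range(150,275):
    for u in range(105,245):
        X=depth(c,u,v)
        if .044<X[2]<.057 : H[v,u]=255
k=H.astype(np.uint8); k=cv2.morphologyEx(k,cv2.MORPH_CLOSE,np.ones((5,5)))
n,l,st,_=cv2.connectedComponentsWithStats(k); i=1+np.argmax(st[1:,4]); k=(l==i).astype(np.uint8)
q=max(cv2.findContours(k,0,2)[0],key=cv2.contourArea)
P=np.array([plane(c,u,v,.05)[:2] for u,v in q[:,0].astype(float)])
r=cv2.minAreaRect((P*1000).astype(np.float32)); print('warmer',r,cv2.boxPoints(r).round(1).tolist())
im=c['frame'].copy()
cr=cv2.resize(im[160:290,110:310],None,fx=4,fy=4,interpolation=cv2.INTER_CUBIC); cv2.imwrite('pics/crop_top.png',cr)
cr=cv2.resize(C['scene']['frame'][235:365,150:350],None,fx=4,fy=4,interpolation=cv2.INTER_CUBIC); cv2.imwrite('pics/crop_scene.png',cr)
```

```text
top wedge ((534.458251953125, 338.0124816894531), (68.00165557861328, 35.091278076171875), 26.93707275390625) [[496.20001220703125, 338.29998779296875], [512.0999755859375, 307.0], [572.7000122070312, 337.79998779296875], [556.7999877929688, 369.1000061035156]]
[[228.0, 235.0], [244.0, 227.0], [259.0, 257.0], [243.0, 265.0]]
slope [ 0.31583978 -2.10501215  0.55134209] zrange [0.00112595 0.00704341 0.01290494]
scene wedge ((533.3330078125, 337.0040283203125), (70.2794418334961, 35.61052703857422), 31.5046329498291) [[494.1000061035156, 333.79998779296875], [512.7000122070312, 303.5], [572.5999755859375, 340.20001220703125], [554.0, 370.5]]
[[273.0, 295.0], [276.0, 278.0], [315.0, 286.0], [312.0, 303.0]]
slope [-0.10592278 -0.05026767  0.08103115] zrange [0.00246951 0.0078262  0.01260323]
warmer ((598.9744873046875, 470.3688659667969), (119.99394989013672, 178.72422790527344), 28.6412410736084) [[503.5, 520.0], [589.2000122070312, 363.20001220703125], [694.5, 420.70001220703125], [608.7999877929688, 577.5999755859375]]
```

View pics/crop_top.png

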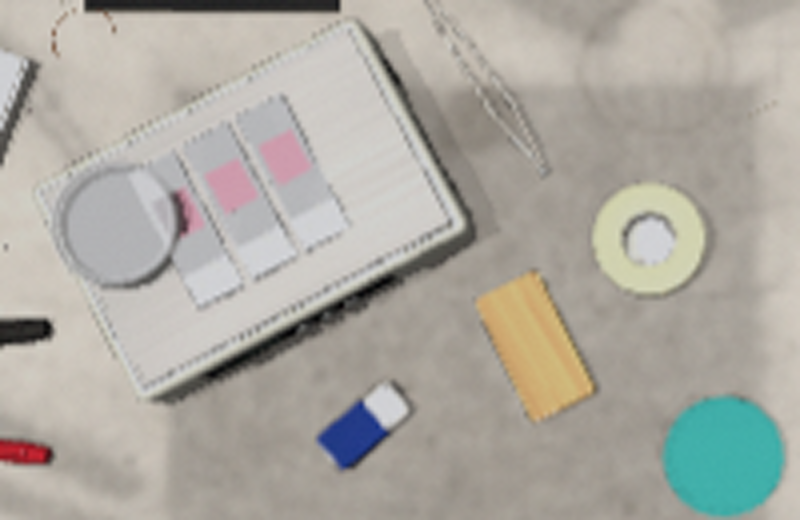

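View pics/crop_scene.png

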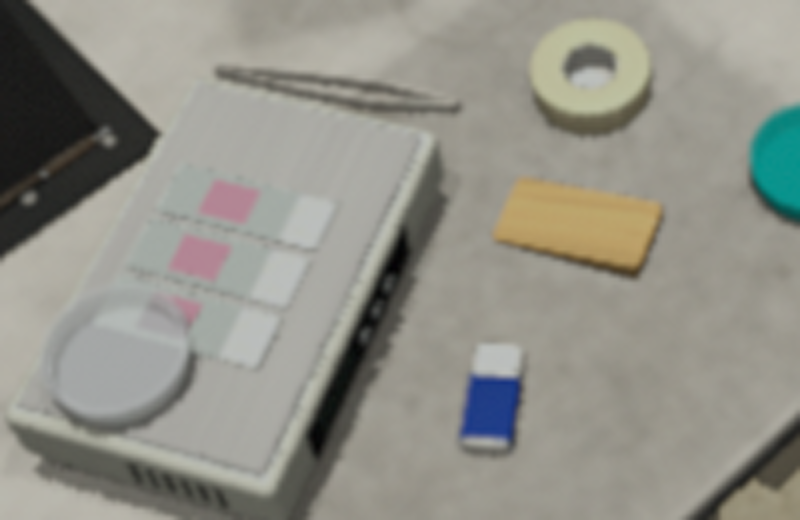

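Both crops confirm the targets. The wedge is at crop (535,345) top and (578,225) scene, with its thin end towards the warmer. Front right corner is at (470,230) top. The clear dish sits on the back left, and the turquoise disc is separate. Next I check how high the microscope stands on the route.

Run:
```python
from h import *
G=np.full((30,32),-1.)
for n in('scene','top'):
    c=np.load(f'{n}1.npy',allow_pickle=True).item()
    for v in range(0,480,1):
        for u in range(0,640,1):
            if c['z_map'][v,u]>0:
                X=depth(c,u,v); i=int((X[0]-.1)/.04); j=int((X[1]+.72)/.04)
                if 0<=i<20 and 0<=j<32: G[i,j]=max(G[i,j],X[2])
print('y',[round(-.72+.04*j,2) for j in range(8,32)])
for i in range(20): print(round(.1+.04*i,2),(G[i,8:]*100).round().astype(int).tolist())
```

```text
y [-0.4, -0.36, -0.32, -0.28, -0.24, -0.2, -0.16, -0.12, -0.08, -0.04, 0.0, 0.04, 0.08, 0.12, 0.16, 0.2, 0.24, 0.28, 0.32, 0.36, 0.4, 0.44, 0.48, 0.52]
0.1 [-23, -24, -24, -24, -27, 0, 1, 1, 3, 6, 7, 3, 2, 0, 0, -71, -71, -71, -71, -71, -71, -71, -71, -71]
0.14 [-24, -24, -24, -25, -71, 0, 0, 1, 0, 0, 0, 0, 0, 0, 0, -71, -71, -71, -71, -71, -71, -71, -71, -71]
0.18 [-27, -71, -71, -71, -71, -71, -71, -71, -71, -71, -71, -71, -71, -71, -71, -71, -71, -71, -71, -71, -71, -71, -71, -71]
0.22 [-71, -71, -71, -71, -71, -71, -71, -71, -71, -71, -71, -71, -71, -71, -71, -71, -71, -71, -71, -71, -71, -71, -71, -71]
0.26 [-71, -71, -71, -71, -71, -71, -71, -71, -71, -71, -71, -71, -70, -71, -71, -71, -71, -71, -71, -71, -71, -71, -71, -71]
0.3 [-71, -71, -71, -71, -71, -71, -71, -71, -71, -71, -71, -71, -71, -71, -71, -71, -71, -70, -71, -71, -71, -71, -71, -71]
0.34 [-71, -71, -71, -71, -71, -71, -71, -71, -71, -71, -71, -71, -71, -71, -71, -71, -71, -71, -71, -71, -100, -100, -100, -100]
0.38 [0, 0, 1, 0, 1, 0, 0, 0, 1, 3, 3, 0, 0, 1, 1, 0, 0, 0, 1, 1, 1, 0, 0, 0]
0.42 [1, 1, 1, 1, 1, 1, 2,
[... 315 characters left out ...]
 8, 8, 8, 8, 8, 8, 1, 26, 38, 38, 38, 38, 26, 1, 2, 2, 1, 6, 6, 6, 7, 7]
0.62 [10, 10, 0, 1, 1, 8, 8, 8, 1, 26, 37, 37, 37, 37, 29, 1, 0, 1, 1, 5, 6, 6, 6, 5]
0.66 [9, 9, 1, 0, 1, 0, 1, 0, -100, 26, 31, 31, 31, 31, 29, 1, 1, 1, 1, 1, 5, 5, 5, 1]
0.7 [0, 1, 1, 1, 0, 1, 1, 1, -100, 26, 31, 31, 31, 31, 25, 1, 1, 1, 1, 1, 1, 3, 3, 3]
0.74 [1, 1, 1, 1, 14, 16, 12, 0, 9, 24, 31, 31, 31, 31, 24, 2, 1, 1, 1, 1, 29, 30, 30, 30]
0.78 [6, 4, 1, 13, 17, 17, 16, 1, 0, -100, 31, 31, 31, 31, 17, 11, 1, 1, 1, 1, 26, 27, 25, 26]
0.82 [5, 3, 16, 16, 13, 17, 12, 1, 0, -100, 31, 31, 31, 31, 1, 11, 1, 1, 1, 1, 17, 18, 18, 18]
0.86 [5, 0, 5, 16, 5, 5, 1, 1, 1, -100, 32, 33, 35, 35, 1, 1, 1, 1, 1, 9, 10, 9, 9, 10]
```

>>> move_arm --linear '[[0.07, -0.05, -0.12], [0.145, -0.11, -0.24], [0.22, -0.16, -0.36], [0.29, -0.22, -0.48], [0.365, -0.27, -0.6], [0.44, -0.33, -0.72], [0.51, -0.38, -0.84], [0.58, -0.43, -0.95]]' --dr '[[0, 0, -0.04], [0, 0, -0.08], [0, 0, -0.12], [0, 0, -0.16], [0, 0, -0.2], [0, 0, -0.24], [0, 0, -0.28], [0, 0, -0.32]]' --gripper 0

```text
time: 0.9
position: [0.3007, -0.4301, 0.5429]
eef_rot: [[0.714, 0.701, 0.0], [0.701, -0.714, -0.0], [0.0, 0.0, -1.0]]
ft_force: [1.3, -0.7, 0.0]
grip_width: -0.0001
gripper_force: 0.0
```

>>> move_arm --linear '[[0.122, -0.047, 0], [0.244, -0.094, 0], [0.366, -0.14, 0], [0.488, -0.188, 0], [0.61, -0.234, 0], [0.732, -0.28, 0], [0.854, -0.328, 0], [0.975, -0.375, 0]]' --dr '[[0, 0, -0.055], [0, 0, -0.11], [0, 0, -0.165], [0, 0, -0.22], [0, 0, -0.275], [0, 0, -0.33], [0, 0, -0.385], [0, 0, -0.44]]'

```text
time: 1.7
position: [0.4313, -0.1449, 0.5412]
eef_rot: [[0.103, 0.995, -0.0], [0.995, -0.103, -0.0], [-0.0, -0.0, -1.0]]
ft_force: [1.0, 0.0, -0.4]
grip_width: -0.0001
gripper_force: 0.0
```

>>> move_arm --linear '[[0.124, 0.01, 0], [0.248, 0.02, 0], [0.372, 0.025, 0], [0.496, 0.03, 0], [0.62, 0.04, 0], [0.744, 0.05, 0], [0.87, 0.06, 0], [0.995, 0.065, 0]]' --dr '[[0, 0, -0.03], [0, 0, -0.06], [0, 0, -0.09], [0, 0, -0.12], [0, 0, -0.15], [0, 0, -0.18], [0, 0, -0.21], [0, 0, -0.24]]'

```text
time: 2.5
position: [0.4822, 0.1495, 0.541]
eef_rot: [[-0.269, 0.963, -0.0], [0.963, 0.269, -0.0], [-0.0, -0.0, -1.0]]
ft_force: [0.4, -0.7, -0.7]
grip_width: 0.0
gripper_force: 0.0
```

>>> move_arm --linear '[[0.16, 0.04, 0], [0.32, 0.09, 0], [0.46, 0.135, 0.05], [0.485, 0.142, 0.21], [0.485, 0.142, 0.37], [0.485, 0.142, 0.53], [0.485, 0.142, 0.69], [0.485, 0.142, 0.85]]' --dr '[[0, 0, -0.03], [0, 0, -0.06], [0, 0, -0.09], [0, 0, -0.12], [0, 0, -0.15], [0, 0, -0.18], [0, 0, -0.21], [0, 0, -0.232]]'

```text
time: 3.3
position: [0.4838, 0.2993, 0.2842]
eef_rot: [[-0.595, 0.804, -0.0], [0.804, 0.595, -0.0], [-0.0, -0.0, -1.0]]
ft_force: [1.2, 0.0, -0.1]
grip_width: -0.0002
gripper_force: 0.0
```

Run:
```python
from h import *
c=grab('top'); im=c['frame']; s=state(); print(s['position'],s['eef_rot'][:2])
hsv=cv2.cvtColor(im,cv2.COLOR_BGR2HSV)
m=cv2.inRange(hsv,(80,100,60),(95,255,255)); m[:200]=0
q=max(cv2.findContours(m,0,2)[0],key=cv2.contourArea); (u,v),r=cv2.minEnclosingCircle(q); print('turq',plane(c,u,v,.012),r*2.03)
cv2.imwrite('pics/t2.png',cv2.resize(im[150:290,100:320],None,fx=3,fy=3))
```

```text
[0.48061065 0.29651926 0.27458126] [[-0.5969342   0.80220464 -0.01171623]
 [ 0.80229006  0.59687885 -0.00814194]]
turq [0.47917478 0.24212206 0.012     ] 30.000753002166746
```

>>> move_arm --linear '[[0, 0, 0.15], [0, 0, 0.3], [0, 0, 0.45], [0, 0, 0.58], [0, 0, 0.68], [0, 0, 0.75], [0, 0, 0.79], [0, 0, 0.8]]' --dr '[[0, 0, 0], [0, 0, 0], [0, 0, 0], [0, 0, 0], [0, 0, 0], [0, 0, 0], [0, 0, 0], [0, 0, 0]]'

```text
time: 4.15
position: [0.4842, 0.2997, 0.0458]
eef_rot: [[-0.593, 0.805, -0.001], [0.805, 0.593, -0.001], [0.0, -0.001, -1.0]]
ft_force: [0.3, -0.3, -0.1]
grip_width: 0.0002
gripper_force: 0.0
```

>>> move_arm --linear '[[0, 0, 0.03], [0, 0, 0.05], [0, 0, 0.056], [0, 0.01, 0.056], [0, 0.03, 0.056], [0, 0.05, 0.056], [0, 0.07, 0.056], [0, 0.083, 0.056]]' --dr '[[0, 0, 0], [0, 0, 0], [0, 0, 0], [0, 0, 0], [0, 0, 0], [0, 0, 0], [0, 0, 0], [0, 0, 0]]'

```text
time: 4.95
position: [0.5049, 0.3152, 0.0298]
eef_rot: [[-0.593, 0.805, 0.0], [0.805, 0.593, 0.001], [0.0, 0.001, -1.0]]
ft_force: [0.4, -0.2, 0.1]
grip_width: 0.0001
gripper_force: 0.1
```

```bash
cat > w.py <<'E'
from h import *
def wedge(n='scene',save=None):
    c=grab(n); hsv=cv2.cvtColor(c['frame'],cv2.COLOR_BGR2HSV)
    m=cv2.inRange(hsv,(10,80,120),(28,255,255)); k=np.zeros_like(m)
    x0,y0,x1,y1=(215,260,335,325) if n=='scene' else (200,200,280,280); k[y0:y1,x0:x1]=m[y0:y1,x0:x1]
    q=max(cv2.findContours(k,0,2)[0],key=cv2.contourArea)
    P=np.array([plane(c,u,v,.005)[:2] for u,v in q[:,0].astype(float)])
    b=cv2.boxPoints(cv2.minAreaRect((P*1000).astype(np.float32))); r=cv2.minAreaRect((P*1000).astype(np.float32))
    if save: cv2.imwrite(save,cv2.resize(c['frame'][230:350,150:350] if n=='scene' else c['frame'][150:290,110:310],None,fx=4,fy=4,interpolation=cv2.INTER_CUBIC))
    return [np.round(r[0],1),np.round(r[1],1),round(r[2],1),b.round().tolist()]
E
python3 - <<'E'
from w import *
print(wedge('scene','pics/s3.png')); print(wedge('top')); s=state(); print(s['position'],s['ft_force'],s['time'])
E
```

```text
[array([538.1, 344.4]), array([66.9, 35.5]), 33.7, [[500.0, 341.0], [520.0, 311.0], [576.0, 348.0], [556.0, 378.0]]]Traceback (most recent call last):
  File "<stdin>", line 2, in <module>
  File "w.py", line 6, in wedge
    q=max(cv2.findContours(k,0,2)[0],key=cv2.contourArea)
ValueError: max() iterable argument is empty
```

View pics/s3.png

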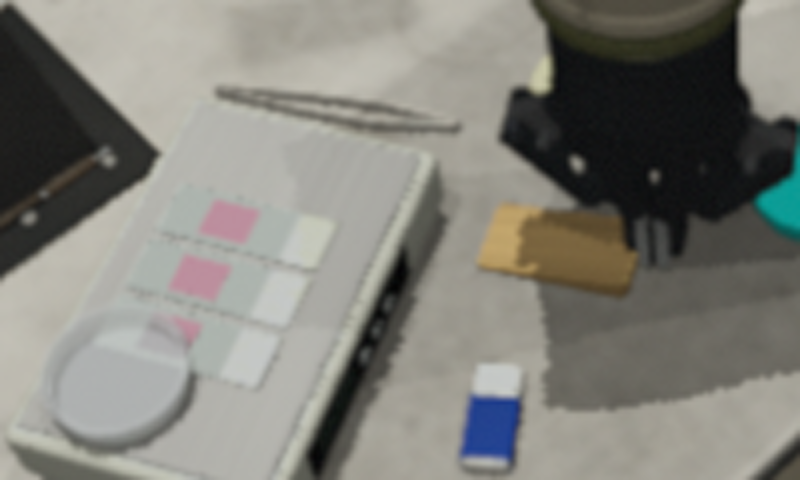

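The fingers stand at the wedge butt at crop (650,240). The wedge has started to turn and move, and everything else is still in place. I check the clearance of the knuckle at crop (510,140), which stretches towards the warmer.

Run:
```python
from w import *
c=np.load('scene1.npy',allow_pickle=True).item(); s=state(); T=np.array(s['position']); R=np.array(s['eef_rot'])
o=-c['R'].T@c['t']
for x,y in((505,140),(515,95),(560,185),(600,205),(630,245),(655,265)):
    a,b=ray(c,150+x/4,230+y/4); d=c['R'].T@np.array([a,b,1.])
    for off in(0,.011):
        p=o+d*(((T+off*R[:,0])-o)@R[:,0])/(d@R[:,0]); print(x,y,off,'along',((p-T)@R[:,1]).round(4),'z',p[2].round(4))
print(T,s['ft_force'])
```

```text
505 140 0 along 0.062 z 0.0756
505 140 0.011 along 0.0581 z 0.0912
515 95 0 along 0.0547 z 0.108
515 95 0.011 along 0.0509 z 0.1229
560 185 0 along 0.0404 z 0.0469
560 185 0.011 along 0.037 z 0.0632
600 205 0 along 0.0236 z 0.0351
600 205 0.011 along 0.0205 z 0.0517
630 245 0 along 0.0116 z 0.0061
630 245 0.011 along 0.0089 z 0.0233
655 265 0 along 0.0008 z -0.008
655 265 0.011 along -0.0017 z 0.0096
[0.50471754 0.31519857 0.02962061] [-0.74957256 -0.63056457  0.38762591]
```

>>> move_arm --linear '[[0, 0.01, 0], [0, 0.02, 0], [0, 0.03, 0], [0, 0.04, 0], [0, 0.05, 0], [0, 0.06, 0], [0, 0.06, 0], [0, 0.06, 0]]' --dr '[[0, 0, 0], [0, 0, 0], [0, 0, 0], [0, 0, 0], [0, 0, 0], [0, 0, 0], [0, 0, 0], [0, 0, 0]]'

```text
time: 5.85
position: [0.519, 0.3255, 0.0296]
eef_rot: [[-0.593, 0.805, 0.0], [0.805, 0.593, 0.001], [0.0, 0.001, -1.0]]
ft_force: [-0.1, -0.9, 1.3]
grip_width: -0.0002
gripper_force: 0.5
```

Run:
```python
from w import *
print(wedge('scene','pics/s4.png')); s=state(); print(s['position'],s['ft_force'],s['time'])
```

```text
[array([552., 356.]), array([66.5, 35.5]), 37.3, [[515.0, 350.0], [536.0, 322.0], [589.0, 362.0], [568.0, 390.0]]]
[0.51890887 0.32548586 0.02960769] [0.95148303 0.32080308 1.16810165] 5.9
```

View pics/s4.png

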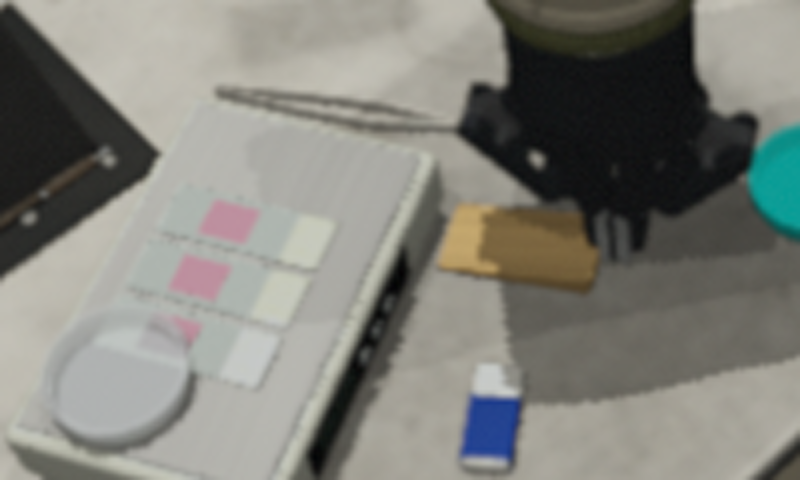

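The wedge lies flush with the fingertips at crop (520,245), heading for the foot under the near corner at (435,200). It is about 4 mm left of the foot line, so I drift right slightly while pushing.

>>> move_arm --linear '[[-0.002, 0.008, 0], [-0.004, 0.016, 0], [-0.006, 0.024, 0], [-0.008, 0.032, 0], [-0.01, 0.04, 0], [-0.01, 0.044, 0], [-0.01, 0.044, 0], [-0.01, 0.044, 0]]' --dr '[[0, 0, 0], [0, 0, 0], [0, 0, 0], [0, 0, 0], [0, 0, 0], [0, 0, 0], [0, 0, 0], [0, 0, 0]]'

```text
time: 6.7
position: [0.5314, 0.3308, 0.0296]
eef_rot: [[-0.593, 0.805, 0.0], [0.805, 0.593, 0.0], [-0.0, 0.001, -1.0]]
ft_force: [0.4, -0.7, 1.7]
grip_width: 0.0001
gripper_force: 0.8
```

```bash
cat > f.py <<'E'
from w import *
s=state(); u=np.array([.804,.595,0]); F=[]
for i in range(1):
    w=wedge('scene'); s=state(); F.append(np.array(s['ft_force']))
d=np.array(s['position'])-[.5954,.383,0]
print(w,'along',(d@u*1000).round(1),'lat',((u[0]*d[1]-u[1]*d[0])*1000).round(1),'z',d[2],'push',[(f@u).round(2) for f in F],'vec',F[-1].round(2),s['time'],'tq',np.round(s['ft_torque'],3))
E
python3 f.py
```

```text
[array([560.8, 360.1]), array([60.8, 34.3]), 44.5, [[527.0, 351.0], [551.0, 327.0], [594.0, 369.0], [570.0, 394.0]]] along -82.6 lat -3.9 z 0.029566255677960784 push [np.float64(0.28)] vec [0.16 0.26 0.95] 6.75 tq [-0.042 -0.086 -0.034]
```

```bash
cat > e.py <<'E'
from h import *
def edges():
    c=grab('scene'); hsv=cv2.cvtColor(c['frame'],cv2.COLOR_BGR2HSV)
    m=cv2.inRange(hsv,(10,80,60),(28,255,255)); k=np.zeros_like(m); k[260:325,240:320]=m[260:325,240:320]
    n,l,st,_=cv2.connectedComponentsWithStats(k); i=1+np.argmax(st[1:,4]); k=l==i
    cols=np.where(k.any(0))[0]; print('cols',cols.min(),cols.max(),'rows',np.where(k.any(1))[0][[0,-1]])
    sel=cols[8:-10]
    for nm,f,zf in(('left-bottom',lambda a:a.max()+.5,0.),('right-top',lambda a:a.min()-.5,.006)):
        P=np.array([plane(c,u,f(np.where(k[:,u])[0]),zf)[:2] for u in sel]).astype(np.float32)*1000
        vx,vy,x0,y0=cv2.fitLine(P,cv2.DIST_HUBER,0,.01,.01).ravel(); 
        if vx<0: vx,vy=-vx,-vy
        d=np.array([595.4,383.])-[x0,y0]; print(nm,'yaw',np.degrees(np.arctan2(vy,vx)).round(1),'foot lateral from edge',(vx*d[1]-vy*d[0]).round(1))
    return c
if __name__=='__main__':
    c=edges(); cv2.imwrite('pics/s5.png',cv2.resize(c['frame'][240:330,215:335],None,fx=6,fy=6,interpolation=cv2.INTER_CUBIC))
E
python3 e.py
```

```text
cols 254 292 rows [281 300]
left-bottom yaw 36.2 foot lateral from edge -19.3
right-top yaw 44.5 foot lateral from edge 9.6
```

View pics/s5.png

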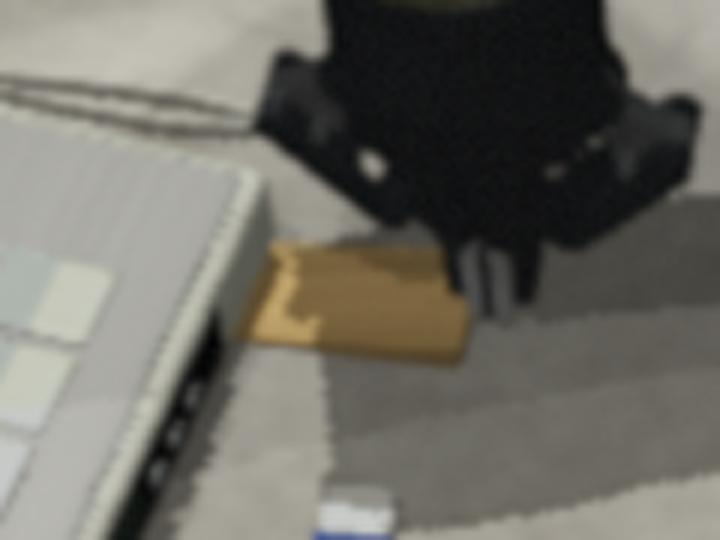

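The thin end is just under the case edge at (255,290). The foot is about 19 mm from the wedge's left edge, so nearly centred. From here I push straight in small steps and watch the force.

>>> move_arm --linear '[[0, 0.003, 0], [0, 0.006, 0], [0, 0.009, 0], [0, 0.012, 0], [0, 0.015, 0], [0, 0.015, 0], [0, 0.015, 0], [0, 0.015, 0]]' --dr '[[0, 0, 0], [0, 0, 0], [0, 0, 0], [0, 0, 0], [0, 0, 0], [0, 0, 0], [0, 0, 0], [0, 0, 0]]'

```text
time: 7.6
position: [0.5348, 0.3336, 0.0296]
eef_rot: [[-0.593, 0.805, 0.0], [0.805, 0.593, 0.0], [0.0, 0.0, -1.0]]
ft_force: [-0.7, 0.4, 1.4]
grip_width: 0.0001
gripper_force: 1.3
```

```bash
cat > g.py <<'E'
from h import *
u=np.array([.804,.595,0])
F=[];G=[]
for i in range(3):
    c=cams.capture('scene'); s=state(); F.append(np.array(s['ft_force'])@u); G.append(s['gripper_force'])
d=np.array(s['position'])-[.5954,.383,0]
print('along',(d@u*1000).round(1),'lat',((u[0]*d[1]-u[1]*d[0])*1000).round(1),'push',np.round(F,2),np.mean(F).round(2),np.round(G,2),s['ft_force'],s['time'],np.round(s['tau'],2))
E
python3 g.py
```

```text
along -78.1 lat -3.7 push [-1.   -0.49  0.39] -0.37 [1.22 1.17 1.12] [0.10553561 0.51199424 1.24811504] 7.75 [ 1.400e-01 -6.593e+01 -1.472e+01 -2.828e+01  1.200e-01 -1.100e-01
 -1.000e-02]
```

>>> move_arm --linear '[[0, 0.002, 0], [0, 0.004, 0], [0, 0.006, 0], [0, 0.008, 0], [0, 0.01, 0], [0, 0.012, 0], [0, 0.014, 0], [0, 0.016, 0]]' --dr '[[0, 0, 0], [0, 0, 0], [0, 0, 0], [0, 0, 0], [0, 0, 0], [0, 0, 0], [0, 0, 0], [0, 0, 0]]'

```text
time: 8.55
position: [0.5387, 0.3362, 0.0296]
eef_rot: [[-0.593, 0.805, 0.0], [0.805, 0.593, 0.0], [0.0, 0.0, -1.0]]
ft_force: [-1.3, -1.3, 3.0]
grip_width: 0.0003
gripper_force: 2.1
```

```bash
python3 g.py
```

```text
along -73.4 lat -3.8 push [-1.56 -2.05 -1.39] -1.67 [1.86 1.83 1.76] [-0.35013873 -1.86844813  3.4201501 ] 8.7 [-1.900e-01 -6.611e+01 -1.498e+01 -2.861e+01  1.200e-01 -5.500e-01
 -1.000e-02]
```

>>> move_arm --linear '[[0, 0.001, 0], [0, 0.002, 0], [0, 0.003, 0], [0, 0.004, 0], [0, 0.005, 0], [0, 0.005, 0], [0, 0.005, 0], [0, 0.005, 0]]' --dr '[[0, 0, 0], [0, 0, 0], [0, 0, 0], [0, 0, 0], [0, 0, 0], [0, 0, 0], [0, 0, 0], [0, 0, 0]]'

```text
time: 9.5
position: [0.5398, 0.3372, 0.0295]
eef_rot: [[-0.593, 0.805, 0.0], [0.805, 0.593, 0.0], [0.0, 0.0, -1.0]]
ft_force: [-3.2, -0.6, 2.8]
grip_width: -0.0004
gripper_force: 1.8
```

```bash
python3 g.py; python3 e.py
```

```text
along -71.9 lat -3.8 push [-2.27 -1.7  -2.28] -2.08 [1.81 1.79 1.77] [-1.94892307 -1.20570791  2.64155379] 9.65 [-1.000e-01 -6.638e+01 -1.495e+01 -2.864e+01  1.500e-01 -5.300e-01
 -1.000e-02]
cols 253 287 rows [280 299]
left-bottom yaw 34.5 foot lateral from edge -18.6
right-top yaw 46.2 foot lateral from edge 10.4
```

>>> move_arm --linear '[[0, 0.001, 0], [0, 0.002, 0], [0, 0.003, 0], [0, 0.004, 0], [0, 0.005, 0], [0, 0.005, 0], [0, 0.005, 0], [0, 0.005, 0]]' --dr '[[0, 0, 0], [0, 0, 0], [0, 0, 0], [0, 0, 0], [0, 0, 0], [0, 0, 0], [0, 0, 0], [0, 0, 0]]'

```text
time: 10.5
position: [0.5411, 0.3381, 0.0295]
eef_rot: [[-0.593, 0.805, 0.0], [0.805, 0.593, 0.0], [0.0, 0.0, -1.0]]
ft_force: [-3.0, -2.4, 3.3]
grip_width: 0.0
gripper_force: 1.9
```

```bash
python3 g.py
```

```text
along -70.4 lat -3.8 push [-1.81 -1.68 -1.86] -1.78 [1.83 1.81 1.79] [-1.80300432 -0.69086514  2.77837328] 10.65 [-1.200e-01 -6.656e+01 -1.498e+01 -2.866e+01  1.500e-01 -5.500e-01
 -1.000e-02]
```

```bash
cat > r.py <<'E'
from h import *
a=np.load('scene1.npy',allow_pickle=True).item()['frame']; c=grab('scene'); b=c['frame']
def g(x): return cv2.Laplacian(cv2.GaussianBlur(cv2.cvtColor(x,6).astype(np.float32),(0,0),1.),cv2.CV_32F)
A,B=g(a),g(b)
for nm,(x,y,w,h) in dict(slides=(185,275,50,50),dish=(158,305,45,40),corner=(235,255,28,28),panel=(215,290,40,50),backright=(195,250,30,28),box_ref=(100,240,80,60),eraser=(262,318,24,32)).items():
    W=cv2.createHanningWindow((w,h),cv2.CV_32F); print(nm,np.round(cv2.phaseCorrelate(A[y:y+h,x:x+w],B[y:y+h,x:x+w],W),2).tolist() if 0 else [np.round(v,2) for v in cv2.phaseCorrelate(A[y:y+h,x:x+w],B[y:y+h,x:x+w],W)])
p=np.array([.5892,.3632,.05]); print('corner px per mm: z',(proj(c,p+[0,0,.001])-proj(c,p)).round(2),'along',(proj(c,p+[.000804,.000595,0])-proj(c,p)).round(2))
cv2.imwrite('pics/s6.png',cv2.resize(b[240:330,215:335],None,fx=6,fy=6,interpolation=cv2.INTER_CUBIC))
E
python3 r.py; python3 e.py
```

```text
slides [array([-0.08,  0.04]), np.float64(0.74)]
dish [array([0.47, 0.03]), np.float64(1.0)]
corner [array([ 0.65, -0.75]), np.float64(0.44)]
panel [array([0.09, 0.01]), np.float64(1.02)]
backright [array([ 0.07, -0.14]), np.float64(0.88)]
box_ref [array([-0.01,  0.08]), np.float64(1.0)]
eraser [array([ 0.12, -0.02]), np.float64(0.91)]
corner px per mm: z [-0.07 -0.34] along [-0.56 -0.06]
cols 253 286 rows [280 299]
left-bottom yaw 33.9 foot lateral from edge -18.3
right-top yaw 44.5 foot lateral from edge 11.8
```

View pics/s6.png

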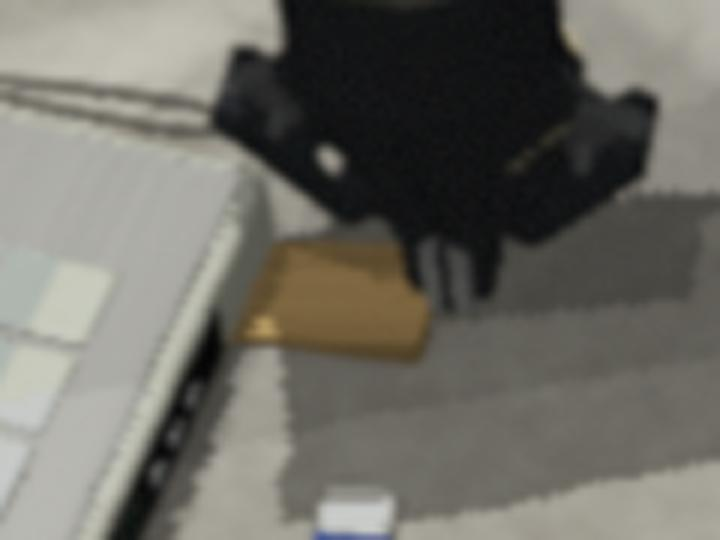

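Flush and well under the case. The slides and panel patches show under 0.1 px of shift, so the warmer hasn't moved or lifted. I make one more millimetre step, still moving when the call ends, to read the sliding force.

>>> move_arm --linear '[[0, 0, 0], [0, 0, 0], [0, 0, 0], [0, 0.001, 0], [0, 0.002, 0], [0, 0.003, 0], [0, 0.004, 0], [0, 0.005, 0]]' --dr '[[0, 0, 0], [0, 0, 0], [0, 0, 0], [0, 0, 0], [0, 0, 0], [0, 0, 0], [0, 0, 0], [0, 0, 0]]'

```text
time: 11.55
position: [0.5422, 0.3389, 0.0296]
eef_rot: [[-0.593, 0.805, -0.0], [0.805, 0.593, 0.0], [0.0, 0.0, -1.0]]
ft_force: [-1.2, -1.2, 3.7]
grip_width: 0.0
gripper_force: 2.1
```

```bash
python3 g.py; python3 r.py; python3 e.py
```

```text
along -68.9 lat -3.8 push [-2.2  -2.2  -2.64] -2.35 [2.05 2.03 1.99] [-2.15978976 -1.51612109  3.8738802 ] 11.7 [-1.600e-01 -6.664e+01 -1.501e+01 -2.878e+01  1.700e-01 -6.600e-01
 -1.000e-02]
slides [array([-0.05,  0.06]), np.float64(0.75)]
dish [array([0.52, 0.02]), np.float64(1.01)]
corner [array([ 0.16, -0.55]), np.float64(0.41)]
panel [array([ 0.09, -0.04]), np.float64(1.03)]
backright [array([ 0.02, -0.05]), np.float64(0.86)]
box_ref [array([0.04, 0.06]), np.float64(1.02)]
eraser [array([ 0.11, -0.15]), np.float64(0.91)]
corner px per mm: z [-0.07 -0.34] along [-0.56 -0.06]
cols 254 285 rows [280 299]
left-bottom yaw 36.2 foot lateral from edge -19.6
right-top yaw 44.5 foot lateral from edge 11.8
```

>>> move_arm --linear '[[0, -0.008, 0], [0, -0.017, 0], [0, -0.017, 0.004], [0, -0.017, 0.009], [0, -0.017, 0.009], [0, -0.017, 0.009], [0, -0.017, 0.009], [0, -0.017, 0.009]]' --dr '[[0, 0, 0], [0, 0, 0], [0, 0, 0], [0, 0, 0], [0, 0, 0], [0, 0, 0], [0, 0, 0], [0, 0, 0]]'

```text
time: 12.6
position: [0.5381, 0.3358, 0.0268]
eef_rot: [[-0.593, 0.805, -0.0], [0.805, 0.593, -0.0], [-0.0, -0.0, -1.0]]
ft_force: [-1.5, -1.5, 3.0]
grip_width: 0.0004
gripper_force: 1.4
```

```bash
python3 g.py; python3 e.py
```

```text
along -74.1 lat -3.8 push [-2.78 -2.88 -2.36] -2.67 [1.38 1.33 1.27] [-1.63511148 -1.75977954  3.03426994] 12.75 [-3.300e-01 -6.649e+01 -1.526e+01 -2.868e+01  6.000e-02 -5.800e-01
  0.000e+00]
cols 253 285 rows [280 299]
left-bottom yaw 36.7 foot lateral from edge -20.1
right-top yaw 51.2 foot lateral from edge 7.7
```

After backing off 5 mm the reading stays at about -2.7 N. So that was sensor bias, not wedge resistance, and the gap isn't filled yet. From here I compare readings as differences.

>>> move_arm --linear '[[0, 0.008, 0], [0, 0.015, 0], [0, 0.018, 0], [0, 0.02, 0], [0, 0.022, 0], [0, 0.024, 0], [0, 0.026, 0], [0, 0.026, 0]]' --dr '[[0, 0, 0], [0, 0, 0], [0, 0, 0], [0, 0, 0], [0, 0, 0], [0, 0, 0], [0, 0, 0], [0, 0, 0]]'

```text
time: 13.6
position: [0.5443, 0.3405, 0.0268]
eef_rot: [[-0.593, 0.805, -0.0], [0.805, 0.593, -0.0], [0.0, -0.0, -1.0]]
ft_force: [-1.8, -0.8, 2.3]
grip_width: -0.0002
gripper_force: 1.4
```

```bash
sed -i 's/range(3)/range(2)/' g.py; python3 g.py
```

```text
along -66.4 lat -3.8 push [-2.51 -2.22] -2.36 [1.45 1.45] [-1.92538504 -1.12356149  2.93314096] 13.7 [-1.600e-01 -6.787e+01 -1.532e+01 -2.930e+01  2.100e-01 -7.200e-01
 -1.000e-02]
```

>>> move_arm --linear '[[0, 0.002, 0], [0, 0.004, 0], [0, 0.005, 0], [0, 0.006, 0], [0, 0.007, 0], [0, 0.008, 0], [0, 0.008, 0], [0, 0.008, 0]]' --dr '[[0, 0, 0], [0, 0, 0], [0, 0, 0], [0, 0, 0], [0, 0, 0], [0, 0, 0], [0, 0, 0], [0, 0, 0]]'

```text
time: 14.5
position: [0.5456, 0.3413, 0.0267]
eef_rot: [[-0.593, 0.805, -0.001], [0.805, 0.593, -0.002], [-0.0, -0.002, -1.0]]
ft_force: [-5.6, -4.7, 5.9]
grip_width: -0.0002
gripper_force: 4.6
```

```bash
python3 g.py; python3 r.py|grep -E 'panel|slides'; python3 e.py
```

```text
along -64.9 lat -3.9 push [-8.21 -7.81] -8.01 [4.6 4.6] [-5.47468118 -5.7231053   5.54868976] 14.6 [-6.800e-01 -6.707e+01 -1.545e+01 -3.094e+01  5.800e-01 -2.490e+00
 -1.000e-02]
slides [array([0.  , 0.07]), np.float64(0.8)]
panel [array([ 0.05, -0.04]), np.float64(1.01)]
cols 253 281 rows [280 299]
left-bottom yaw 44.6 foot lateral from edge -25.1
right-top yaw 44.5 foot lateral from edge 11.8
```

A clear step: about 5.6 N more push, with the warmer unmoved. The wedge is snug, so I retreat, rise and go over the corner.

>>> move_arm --linear '[[0, -0.03, 0], [0, -0.06, 0], [0, -0.06, -0.13], [0, -0.06, -0.27], [0, 0.06, -0.27], [0.013, 0.17, -0.27], [0.013, 0.213, -0.27], [0.013, 0.213, -0.27]]' --dr '[[0, 0, 0], [0, 0, 0], [0, 0, 0], [0, 0, 0], [0, 0, 0], [0, 0, 0], [0, 0, 0], [0, 0, 0]]'

```text
time: 15.5
position: [0.5959, 0.3839, 0.1073]
eef_rot: [[-0.594, 0.805, 0.0], [0.805, 0.594, 0.001], [0.001, 0.001, -1.0]]
ft_force: [0.3, -0.8, -0.1]
grip_width: -0.0002
gripper_force: 0.0
```

```bash
python3 g.py
```

```text
along -0.6 lat 0.2 push [-0.34  0.01] -0.16 [0. 0.] [-0.06831258  0.10804435  0.09931431] 15.6 [-2.800e-01 -7.520e+01 -1.548e+01 -3.260e+01  8.000e-02 -5.000e-02
  1.000e-02]
```

>>> move_arm --linear '[[0, 0, 0.04], [0, 0, 0.07], [0, 0, 0.09], [0, 0, 0.098], [0, 0, 0.102], [0, 0, 0.104], [0, 0, 0.106], [0, 0, 0.107]]' --dr '[[0, 0, 0], [0, 0, 0], [0, 0, 0], [0, 0, 0], [0, 0, 0], [0, 0, 0], [0, 0, 0], [0, 0, 0]]'

```text
time: 16.4
position: [0.5956, 0.3832, 0.0761]
eef_rot: [[-0.593, 0.805, 0.0], [0.805, 0.593, 0.0], [0.0, 0.001, -1.0]]
ft_force: [-0.2, 0.2, -0.6]
grip_width: -0.0002
gripper_force: 0.0
```

Run:
```python
from h import *
s=state(); print(s['position'],s['ft_force'])
```

```text
[0.59555686 0.38317846 0.07605876] [-0.21322817  0.15852156 -0.63164221]
```

>>> move_arm --linear '[[0, 0, 0.001], [0, 0, 0.002], [0, 0, 0.003], [0, 0, 0.004], [0, 0, 0.005], [0, 0, 0.005], [0, 0, 0.005], [0, 0, 0.005]]' --dr '[[0, 0, 0], [0, 0, 0], [0, 0, 0], [0, 0, 0], [0, 0, 0], [0, 0, 0], [0, 0, 0], [0, 0, 0]]'

```text
time: 17.2
position: [0.5955, 0.3831, 0.0752]
eef_rot: [[-0.593, 0.805, 0.001], [0.805, 0.593, 0.0], [-0.0, 0.001, -1.0]]
ft_force: [-2.7, -2.1, 7.5]
grip_width: -0.0002
gripper_force: 3.3
```

>>> move_arm --linear '[[0, 0, 0.001], [0, 0, 0.002], [0, 0, 0.002], [0, 0, 0.002], [0, 0, 0.002], [0, 0, 0.002], [0, 0, 0.002], [0, 0, 0.002]]' --dr '[[0, 0, 0], [0, 0, 0], [0, 0, 0], [0, 0, 0], [0, 0, 0], [0, 0, 0], [0, 0, 0], [0, 0, 0]]'

```text
time: 18.0
position: [0.5955, 0.3831, 0.0751]
eef_rot: [[-0.593, 0.805, 0.001], [0.805, 0.593, 0.0], [-0.0, 0.001, -1.0]]
ft_force: [-2.7, -4.1, 9.9]
grip_width: -0.0001
gripper_force: 4.9
```

```bash
python3 - <<'E'
from h import *
s=state(); print(s['position'],s['ft_force'])
E
python3 r.py | head -5
```

```text
[0.59551795 0.3830815  0.07514639] [-2.72988254 -4.06324763  9.88674889]
slides [array([0.29, 0.49]), np.float64(0.29)]
dish [array([0.72, 0.03]), np.float64(1.06)]
corner [array([ 21.26, -19.73]), np.float64(0.0)]
panel [array([ 0.1 , -0.04]), np.float64(0.87)]
backright [array([-2.09,  0.04]), np.float64(0.13)]
```

9.9 N with the top still at 50.1 mm, so it no longer gives. I lift off and check.

>>> move_arm --linear '[[0, 0, -0.01], [0, 0, -0.06], [0, 0, -0.18], [0, 0, -0.33], [0, -0.1, -0.48], [0, -0.2, -0.6], [0, -0.25, -0.7], [0, -0.25, -0.7]]' --dr '[[0, 0, 0], [0, 0, 0], [0, 0, 0], [0, 0, 0], [0, 0, 0], [0, 0, 0], [0, 0, 0], [0, 0, 0]]'

```text
time: 18.85
position: [0.5348, 0.3394, 0.2911]
eef_rot: [[-0.594, 0.805, 0.008], [0.805, 0.594, 0.005], [-0.001, 0.01, -1.0]]
ft_force: [0.6, 0.1, 1.0]
grip_width: -0.0001
gripper_force: 0.0
```

```bash
python3 r.py; python3 e.py
python3 - <<'E'
from h import *
c=grab('scene'); cv2.imwrite('pics/s7.png',cv2.resize(c['frame'][220:370,140:380],None,fx=3.3,fy=3.3,interpolation=cv2.INTER_CUBIC)); print(state()['ft_force'])
E
```

```text
slides [array([-0.14,  0.01]), np.float64(0.82)]
dish [array([0.53, 0.02]), np.float64(1.02)]
corner [array([-0.02, -0.1 ]), np.float64(1.0)]
panel [array([0.04, 0.02]), np.float64(0.98)]
backright [array([ 0.06, -0.01]), np.float64(0.95)]
box_ref [array([ 0.03, -0.  ]), np.float64(1.01)]
eraser [array([0.15, 0.28]), np.float64(0.91)]
corner px per mm: z [-0.07 -0.34] along [-0.56 -0.06]
cols 253 281 rows [281 299]
left-bottom yaw 44.6 foot lateral from edge -25.1
right-top yaw 44.5 foot lateral from edge 9.6
[ 0.34298086  0.53572417 -1.22793058]
```

View pics/s7.png

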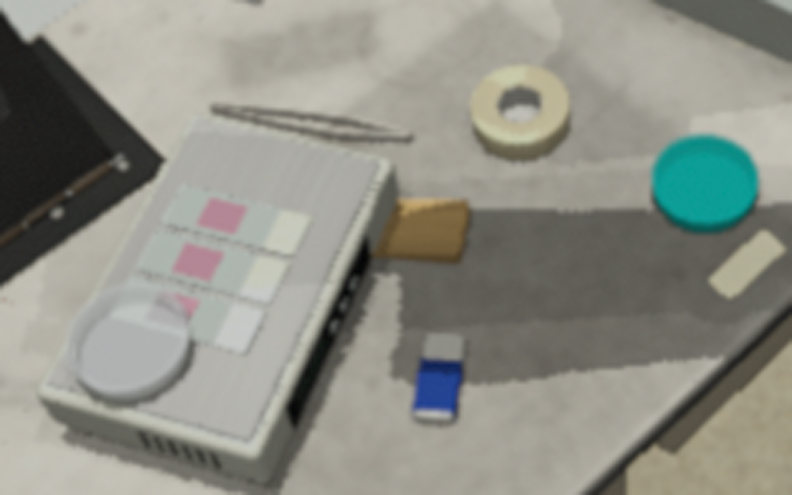

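The wedge sits under the front right corner at (425,230). The corner shift is within 0.1 px of the start, and the dish, eraser, tape and tweezers are in place. I hand in.

```bash
python3 -c "
from station import job
print(job.job_done())"
```

```text
the job is handed in; nothing more can be done
None
```

I pushed the wedge snug under the front right foot and pressed the corner with about 10 N. It did not give, the warmer stayed level and in place as far as the camera shows, and I handed the job in about 19 s into the 38 s allowed.

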